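# Register a culture dish on the light stage and index its filter knob to the third click

### The arm

A 7-joint arm with a two-finger parallel gripper is mounted at the origin on the work surface; the furniture and walls round the work are solid. World frame = base frame: x ahead of the robot, y to its left, z up, the work surface at z = 0. Lengths are in m, angles in rad, forces in N, time in s.
With the tool pointing down it reaches from about 0.425 to 0.925 m from the base axis. Payload 6.8 kg.
Tool frame: the origin (TCP) lies at the very end of the fingers, on their centre line; the grasp point (between the pads) lies 19 mm behind it; z points along the fingers, x is the direction in which the jaws open and shut, and the axes are right-handed (so a half turn about z gives the same grasp; the last joint's range is limited). The gripper opens to 88 mm and grips with 3 to 60 N. Pads are 20 mm wide; open, the fingers measure 115 mm over their backs; the gripper's body (75 mm by 178 mm) begins 61 mm behind the grasp point.
Start: joints at [1.187, 0.477, 0.022, 1.555, -0.011, 1.109, -0.083], TCP at [0.184, -0.65, 0.223] pointing down, gripper open.
Joint ranges: [-2.96, 2.96], [-0.34, 2.1], [-1.41, 1.46], [0.24, 2.44], [-1.37, 4.51], [0.17, 1.92], [-2.96, 2.96]. Speed limits (rad/s): [2.39, 2.39, 3.14, 3.14, 3.14, 3.14, 3.14].

### API

Orientations are given as a 3x3 rotation matrix whose columns are the frame's x, y, z axes.
In Python, from plant import status, vision, bot gives the robot as it stands.
- The arm moves only by the tool send_rows, never from a script. Its argument "targets" is a list of rows, each an object of numbers: "rx", "ry", "rz": the turn, a rotation vector about the tool's x, y, z in rad; "tx", "ty", "tz": the shift along the tool's x, y, z in m; "hand": the gripper's target within -1 to 1 (fully open at 1, half-way at 0, shut at -1). A call has 1 to 8 rows; each row is the pose to reach, as a shift and turn from the pose commanded when the call began, along the tool's axes at that moment; what a row does not reach only later rows make up. A row lasts 1/8 s, in which the tool goes at most 62.5 mm and 10.7 degrees, less where a joint would pass 70% of its speed; a pose out of reach is approached as far as the arm can. A call with a gripper value outside its range is refused whole. The fingers move at their own pace and stop on an object; "squeeze" is the grip in N (left out, the last holds). Time passes only in rows, so rows that repeat a pose let the fingers close. It gives the time, the measured TCP pose, the force and the opening at its end, in the units of the state.
- status.get_obs(): the state, without advancing time (a new reading comes with each control period).
- vision.capture(name): name is "scene" or "top" or "wrist"; returns a dict with "pixels" (480x640x3 uint8, red, green, blue), "depth" (480x640 float32, m along the optical axis (not along the pixel's ray), 0 where there is no reading), "K" (3x3 intrinsics, pixels), "xyz" and "attitude" of the camera in the world. Camera axes: x right, y up, looking along -z (the intrinsics and any distortion apply to the point x, -y, -z); pixel columns grow to the right and rows downward; lengths in m; the calibration is good to about 2 mm. A picture is of the moment at which its call begins.
- bot.sign_off(): hands the job in, once; it reports no verdict.
The state is a dict: "clock": time; "joint_positions": joint angles; "joint_velocities": joint speeds; "joint_torque": joint torques, N m; "tool_pos": TCP position; "tcp_rot": TCP orientation; "contact_force": force on the tool from outside, world axes, zero at the start; "ft_torque": the same for the moment, N m; "opening": finger opening in m.
Only numpy, scipy, OpenCV 4.12 (cv2) and the standard library are available. Lean on these libraries where they do the work, as an engineer would, in place of code of your own. Each camera call takes 0.05 s, during which the arm holds its last target.

### The job

Slide the culture dish across the deck of the grey light stage, keeping it flat on the deck, until its rim rests against both dark stop bars. Then turn the stage's black indexing knob clockwise from the white home dot, counting three clicks, so that its pointer rests at the third click (green dot), never going on past it to the fourth. The job finishes while the gripper is still holding the knob there: do not let go, with the dish still against both stops and the spare dish on the bench left where it is.

Things in the scene. Friction and masses are not known exactly. Their poses are not given: they have to be found in the camera images.
- stage: grey light stage on a dark housing, fixed to the bench: 130 (its x) x 250 (its y) mm, flat grey deck 32 mm above the bench. Origin: centre of its underside; its x points roughly away from the robot, its y to the left; its yaw varies by about 17 degrees either way. The knob stands at x = 0, y = -83 mm on a flat black dial disc (80 mm diameter); the dish and stops are on the +y half
- back_stop (a point): foot of the back stop bar's working face where the registered dish touches it, on the deck; stage frame x = 47, y = 72 mm, axes as the stage's. Dark fixed bar along y, 10 mm thick, 12 mm high, from 47 mm on the -y side of this point to 23 mm on its +y side, behind (+x of) its face. Push the dish along the stage's +x against it
- side_stop (a point): foot of the side stop bar's working face where the registered dish touches it, on the deck; stage frame x = 17, y = 102 mm, axes as the stage's. Dark fixed bar along x, 10 mm thick, 12 mm high, from 47 mm on the -x side of this point to 23 mm on its +x side, on the +y side of its face. Push the dish along the stage's +y against it
- nest (a point): point on the deck at which the centre of the dish lies when its rim touches both stop bars (over the middle of the white round window in the deck), stage frame x = 17, y = 72, z = 32 mm
- dish: covered culture dish with pink content, 60 mm across, 15 mm high, about 40 g, loose, standing flat on the deck 12 to 35 mm short of the registered place in each of the stage's -x and -y directions. Origin: centre of its underside
- knob (a joint): angle of the indexing knob, rad: 0 at home (pointer at the white dot), growing clockwise from above. It rests in a detent every 0.349 (20 degrees): 1st click (red dot) 0.349, 2nd (yellow) 0.698, 3rd (green) 1.047, 4th (blue) 1.396; stays where it rests. About 0.18 N m takes it over each detent, then it snaps on to the next rest. End stops -0.4 and 1.75. Starts within 0.03 of 0
- knob_grip (a point): point on the knob's upright axis at grip height, 74 mm above the bench. Grip: black upright bar 44 mm long, 16 mm thick, 52 to 88 mm above the bench, over a grey skirt 52 mm across, top at 44 mm. The point's x runs along the bar to the pointer end (white line) and turns with the knob: at home 30 degrees left of the stage's x, at the 3rd click 30 degrees right of it
- spare_dish: bystander, loose: spare culture dish with pale content on the bench, left of the stage, 60 mm across, 15 mm. Origin: centre of its underside. Leave alone
Not all that is in view belongs to the job. Leave any blue or purple look-alike of the dish alone.

How it is judged:
On the way, in this order (a step that is already met when the one before it is completed fails the run):
1. the dish rests against both stop bars, with the knob still at home (horizontal distance between dish and nest below 0.003 m and height (world z) of dish below 0.035 m and angle between dish's own z axis and vertical below 0.05 rad and value of joint knob below 0.2 rad), for 0.2 s.
2. the gripper holds the knob at rest at the third click (value of joint knob between 0.93 and 1.16 rad and contact force between the fingers and knob above 2 N and velocity of joint knob between -0.05 and 0.05 rad/s), for 0.2 s.
At the end, for the whole second after the job is handed in: the dish lies flat on the deck with its centre within 3 mm of the nest point (against both stops); the knob is at rest between 0.93 and 1.16 rad (third click, 1.047), and the fingers press on it with more than 2 N in all (all of step 2 and horizontal distance between dish and nest below 0.003 m and height (world z) of dish below 0.035 m and angle between dish's own z axis and vertical below 0.05 rad); the arm keeps its last pose, push and grip.
It fails at once if the knob goes on past the third click (beyond 1.22 rad, half way to the fourth) (value of joint knob above 1.22 rad).
It fails at once if the dish is lifted off the deck (its underside more than 12 mm up) (height (world z) of dish above 0.044 m).
It fails at once if the spare dish on the bench is shifted by more than 15 mm (distance of spare_dish from where it was at the start of the episode above 0.015 m).
It also fails if it takes over 53 s, if anything falls off the work surface, if the arm or the gripper's body presses on something with over 40 N, if the wrist force passes 120 N, or if a joint passes its speed limit or range.

## Working session

There is one attempt and no reset: what is moved stays moved. The work goes in short steps, Python scripts to look and compute and a tool call to move; the robot and the scene stay as the last step left them, time stands still between calls to the robot, and variables do not carry over. Pictures are saved under pics/ and viewed, and the job is handed in when it is done.

Besides the shell and the picture viewer there is one more tool, called after "Emit:" as a command line: name --argument value ..., lists and objects as JSON in quotes. send_rows: Moves the arm, as the interface text tells. Its arguments: {"type":"object","properties":{"targets":{"type":"array"},"squeeze":{"type":"number"}},"required":["targets"]}

```bash
ls; mkdir -p pics; python3 - <<'E'
from plant import status, vision, bot
import cv2,numpy as np
o=status.get_obs()
for k,v in o.items(): print(k,np.round(v,4).tolist())
for n in ("scene","top","wrist"):
    c=vision.capture(n)
    cv2.imwrite(f"pics/{n}0.png",c["pixels"][:,:,::-1])
    np.savez(f"/tmp/{n}0.npz",**c)
    print(n,c["K"].tolist(),np.round(c["xyz"],4).tolist(),np.round(c["attitude"],4).tolist(),[k for k in c])
E
```

```text
pics
clock 0.0
joint_positions [1.1869, 0.4778, 0.0224, 1.5564, -0.0115, 1.1093, -0.0831]
joint_velocities [0.0017, -0.0008, 0.0012, -0.0013, -0.0002, 0.0003, 0.0003]
joint_torque [-0.0008, -58.2859, 1.5343, -27.2612, -0.0544, 0.0169, 0.0002]
tool_pos [0.1836, -0.6489, 0.2217]
tcp_rot [[0.2723, -0.9622, -0.0006], [-0.9622, -0.2723, 0.0017], [-0.0018, 0.0001, -1.0]]
contact_force [0.6309, 1.0382, -0.3932]
ft_torque [-0.0195, -0.0164, 0.0045]
opening 0.0879
scene [[604.4149995880263, 0.0, 322.9907464243771], [0.0, 604.4149995880263, 239.29020449174692], [0.0, 0.0, 1.0]] [0.4989, -0.8836, 0.7937] [[0.9999, -0.0095, -0.0144], [-0.0052, 0.6297, -0.7769], [0.0164, 0.7768, 0.6295]] ['pixels', 'depth', 'K', 'xyz', 'attitude']
top [[476.0253183128752, 0.0, 318.66991178950053], [0.0, 476.0253183128752, 242.9302385440048], [0.0, 0.0, 1.0]] [0.4055, -0.0241, 0.9778] [[-0.0254, 0.9965, -0.0795], [-0.9995, -0.0236, 0.0224], [0.0204, 0.08, 0.9966]] ['pixels', 'depth', 'K', 'xyz', 'attitude']
wrist [[419.62460457576896, 0.0, 322.11620923878854], [0.0, 419.62460457576896, 236.26324693340612], [0.0, 0.0, 1.0]] [0.2482, -0.6311, 0.3837] [[0.2728, 0.931, 0.2424], [-0.9621, 0.2645, 0.0668], [-0.002, -0.2515, 0.9679]] ['pixels', 'depth', 'K', 'xyz', 'attitude']
```

View pics/scene0.png

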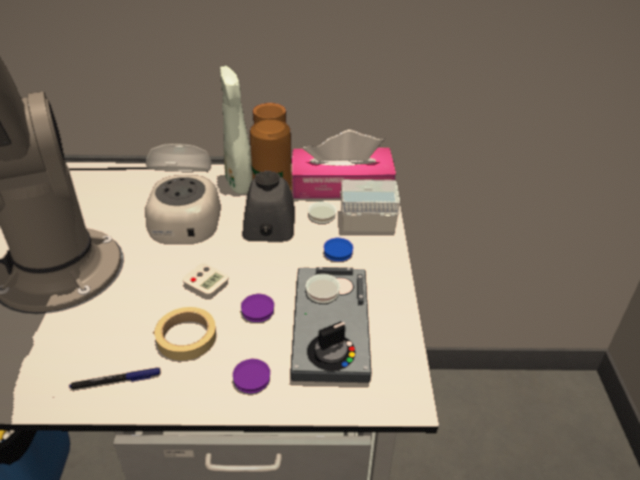

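View pics/top0.png

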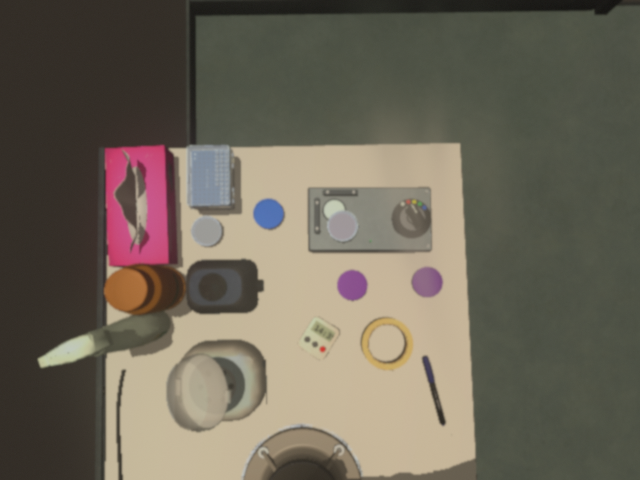

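```bash
cat > h.py <<'E'
import numpy as np,cv2
def ray(c,uv,z):
    uv=np.atleast_2d(uv).astype(float);K=c["K"]
    d=np.c_[(uv[:,0]-K[0,2])/K[0,0],-(uv[:,1]-K[1,2])/K[1,1],-np.ones(len(uv))]@np.array(c["attitude"]).T
    p=np.array(c["xyz"]); t=(z-p[2])/d[:,2]
    return p+d*t[:,None]
def proj(c,P):
    P=np.atleast_2d(P); q=(P-c["xyz"])@np.array(c["attitude"]);K=c["K"]
    return np.c_[K[0,0]*q[:,0]/-q[:,2]+K[0,2],K[1,1]*-q[:,1]/-q[:,2]+K[1,2]]
def cloud(c):
    h,w=c["depth"].shape;v,u=np.mgrid[:h,:w];K=c["K"];d=c["depth"]
    P=np.stack([(u-K[0,2])/K[0,0]*d,-(v-K[1,2])/K[1,1]*d,-d],-1)
    return P@np.array(c["attitude"]).T+c["xyz"]
E
python3 - <<'E'
import numpy as np,cv2
from h import *
t=dict(np.load("/tmp/top0.npz"));s=dict(np.load("/tmp/scene0.npz"))
a=cv2.resize(t["pixels"][170:270,295:445],None,fx=5,fy=5,interpolation=cv2.INTER_CUBIC)
cv2.imwrite("pics/topcrop.png",a[:,:,::-1])
a=cv2.resize(s["pixels"][255:385,280:385],None,fx=4.5,fy=4.5,interpolation=cv2.INTER_CUBIC)
cv2.imwrite("pics/scenecrop.png",a[:,:,::-1])
for n,c in(("top",t),("scene",s)):
    P=cloud(c); m=(c["depth"]>0)&(abs(P[...,2]-.032)<.006)&(P[...,0]>.4)&(P[...,0]<.8)&(P[...,1]>-.4)&(P[...,1]<.1)
    m=m.astype(np.uint8); m=cv2.morphologyEx(m,cv2.MORPH_CLOSE,np.ones((15,15),np.uint8))
    k,l,st,ce=cv2.connectedComponentsWithStats(m)
    i=1+st[1:,4].argmax(); ys,xs=np.where(l==i)
    Q=ray(c,np.c_[xs,ys],.032)
    r=cv2.minAreaRect(Q[:,:2].astype(np.float32)*1000); print(n,st[i],r, np.median(P[l==i],0))
    bx=P[(c["depth"]>0)&(abs(P[...,2])<.02)]; print("bench z",np.median(bx[:,2]))
E
```

```text
top [ 308  187  124   64 6759] ((528.1907958984375, -148.73709106445312), (247.05401611328125, 127.661865234375), 88.64978790283203) [ 0.53101248 -0.15113581  0.03224423]
bench z -1.2068479658178255e-05
scene [ 290  268   81  109 6373] ((528.0377807617188, -156.38795471191406), (251.82655334472656, 128.8748321533203), 88.8507080078125) [ 0.53270461 -0.1717441   0.03178231]
bench z -0.00011118329274451
```

View pics/topcrop.png

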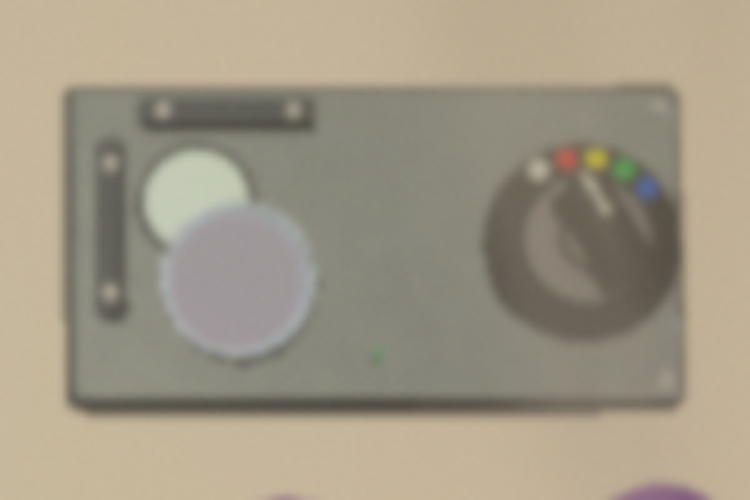

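View pics/scenecrop.png

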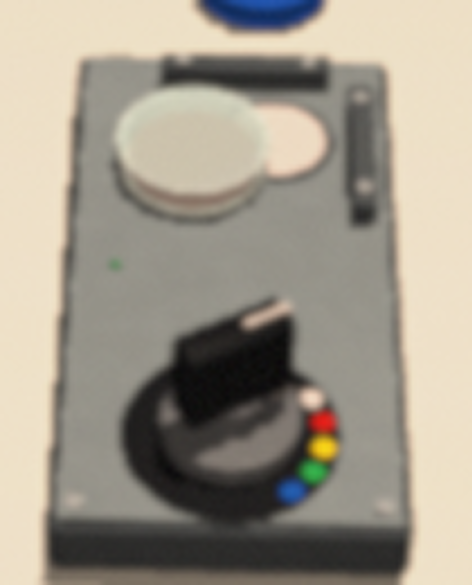

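```bash
python3 - <<'E'
import numpy as np,cv2
from h import *
t=dict(np.load("/tmp/top0.npz"));s=dict(np.load("/tmp/scene0.npz"))
r=ray(t,[[295+238/5,170+280/5]],.047)[0];print("dish top",r)
r=ray(s,[[280+191/4.5,255+142/4.5]],.047)[0];print("dish scene",r)
for n,c,p in(("top",t,[[295+x/5,170+y/5] for x,y in((68,88),(678,88),(683,402),(72,402))]),("scene",s,[[280+x/4.5,255+y/4.5] for x,y in((386,66),(408,528),(50,520),(83,58))])):
    Q=ray(c,p,.032)[:,:2];print(n,Q.round(4).tolist(),Q.mean(0))
    a=Q[0]-Q[1];b=Q[3]-Q[2];print(np.degrees([np.arctan2(-a[0],a[1]),np.arctan2(-b[0],b[1])]),np.linalg.norm(a),np.linalg.norm(Q[0]-Q[3]))
print(ray(t,[[295+582/5,170+242/5]],.034))
E
```

```text
dish top [ 0.51213565 -0.09297775  0.047     ]
dish scene [ 0.51429441 -0.09653883  0.047     ]
top [[0.5931, -0.0279], [0.5879, -0.2745], [0.4607, -0.2709], [0.4665, -0.0265]] [ 0.52703859 -0.14995746]
[-1.22075931 -1.37744703] 0.24665867185698762 0.1265811299061966
scene [[0.5966, -0.0335], [0.5898, -0.2757], [0.4643, -0.2732], [0.4695, -0.0302]] [ 0.53005651 -0.15316303]
[-1.62407018 -1.21365182] 0.24227145164957758 0.12721561974683912
[[ 0.52577882 -0.23251874  0.034     ]]
```

Emit:
send_rows --targets '[{"tx":-0.413,"ty":-0.518,"tz":-0.03,"rz":-0.145,"hand":-0.1},{"tx":-0.413,"ty":-0.518,"tz":-0.03,"rz":-0.145,"hand":-0.1},{"tx":-0.413,"ty":-0.518,"tz":-0.03,"rz":-0.145,"hand":-0.1},{"tx":-0.413,"ty":-0.518,"tz":-0.03,"rz":-0.145,"hand":-0.1},{"tx":-0.413,"ty":-0.518,"tz":-0.03,"rz":-0.145,"hand":-0.1},{"tx":-0.413,"ty":-0.518,"tz":-0.03,"rz":-0.145,"hand":-0.1},{"tx":-0.413,"ty":-0.518,"tz":-0.03,"rz":-0.145,"hand":-0.1},{"tx":-0.413,"ty":-0.518,"tz":-0.03,"rz":-0.145,"hand":-0.1}]'

```text
invalid input
```

Emit:
send_rows --targets '[{"rx":0,"ry":0,"rz":-0.145,"tx":-0.413,"ty":-0.518,"tz":-0.03,"hand":-0.1},{"rx":0,"ry":0,"rz":-0.145,"tx":-0.413,"ty":-0.518,"tz":-0.03,"hand":-0.1},{"rx":0,"ry":0,"rz":-0.145,"tx":-0.413,"ty":-0.518,"tz":-0.03,"hand":-0.1},{"rx":0,"ry":0,"rz":-0.145,"tx":-0.413,"ty":-0.518,"tz":-0.03,"hand":-0.1},{"rx":0,"ry":0,"rz":-0.145,"tx":-0.413,"ty":-0.518,"tz":-0.03,"hand":-0.1},{"rx":0,"ry":0,"rz":-0.145,"tx":-0.413,"ty":-0.518,"tz":-0.03,"hand":-0.1},{"rx":0,"ry":0,"rz":-0.145,"tx":-0.413,"ty":-0.518,"tz":-0.03,"hand":-0.1},{"rx":0,"ry":0,"rz":-0.145,"tx":-0.413,"ty":-0.518,"tz":-0.03,"hand":-0.1}]' --squeeze 20

```text
clock: 1.15
tool_pos: [0.4755, -0.2418, 0.2454]
tcp_rot: [[0.408, -0.913, 0.0], [-0.913, -0.408, -0.0], [0.0, 0.0, -1.0]]
contact_force: [1.0, 0.1, 0.5]
opening: 0.0393
```

Emit:
send_rows --targets '[{"rx":0,"ry":0,"rz":0,"tx":-0.08,"ty":-0.13,"tz":0,"hand":-0.1},{"rx":0,"ry":0,"rz":0,"tx":-0.08,"ty":-0.13,"tz":0,"hand":-0.1},{"rx":0,"ry":0,"rz":0,"tx":-0.08,"ty":-0.13,"tz":0,"hand":-0.1},{"rx":0,"ry":0,"rz":0,"tx":-0.08,"ty":-0.13,"tz":0,"hand":-0.1},{"rx":0,"ry":0,"rz":0,"tx":-0.08,"ty":-0.13,"tz":0,"hand":-0.1}]' --squeeze 20

```text
clock: 1.78
tool_pos: [0.56, -0.119, 0.245]
tcp_rot: [[0.407, -0.913, -0.001], [-0.913, -0.407, -0.001], [0.0, 0.001, -1.0]]
contact_force: [0.4, -0.4, -0.7]
opening: 0.04
```

```bash
python3 - <<'E'
from plant import status, vision, bot
import cv2,numpy as np
c=vision.capture("wrist");cv2.imwrite("pics/w1.png",c["pixels"][:,:,::-1]);np.savez("/tmp/w1.npz",**c)
o=status.get_obs();print(o["clock"],o["tool_pos"],o["joint_positions"],c["xyz"])
E
```

```text
1.825 [ 0.55987507 -0.11938299  0.2450479 ] [ 0.35550167  0.30829652 -0.31567037  1.76269364  0.10758331  1.08820254
 -1.14895505] [ 0.62129806 -0.09148713  0.40672737]
```

View pics/w1.png

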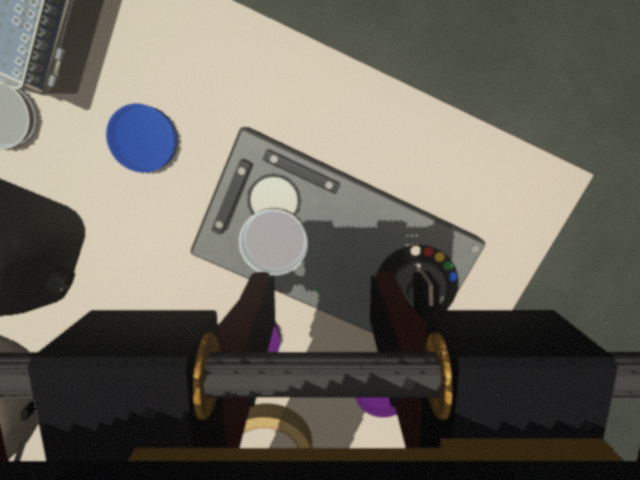

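```bash
python3 - <<'E'
import numpy as np,cv2
from h import *
c=dict(np.load("/tmp/w1.npz"))
a=cv2.resize(c["pixels"][120:290,185:345],None,fx=4,fy=3.5*4/3.5,interpolation=cv2.INTER_CUBIC)[:600]
cv2.imwrite("pics/w1crop.png",a[:,:,::-1])
g=cv2.cvtColor(c["pixels"],cv2.COLOR_RGB2HSV)
m=((g[...,1]<60)&(g[...,2]>120)).astype(np.uint8)
P=cloud(c)
top=(abs(P[...,2]-.047)<.004)&(P[...,0]>.46)&(P[...,0]<.6)&(P[...,1]>-.15)&(P[...,1]<-.03)
k,l,st,ce=cv2.connectedComponentsWithStats(top.astype(np.uint8))
for i in range(1,k):
    if st[i,4]>200:
        ys,xs=np.where(l==i);Q=ray(c,np.c_[xs,ys],.047)[:,:2]*1000
        print(st[i],cv2.minEnclosingCircle(Q.astype(np.float32)),Q.mean(0),cv2.minAreaRect(Q.astype(np.float32)),np.median(P[l==i][:,2]))
bar=(abs(P[...,2]-.044)<.003)&(P[...,0]>.46)&(P[...,0]<.62)&(P[...,1]>-.15)&(P[...,1]<-.02)
k,l,st,ce=cv2.connectedComponentsWithStats(bar.astype(np.uint8))
for i in range(1,k):
    if st[i,4]>100:
        ys,xs=np.where(l==i);Q=ray(c,np.c_[xs,ys],.044)[:,:2]*1000
        print("bar",st[i],cv2.minAreaRect(Q.astype(np.float32)),np.median(P[l==i][:,2]))
E
```

```text
[263 150  77  44 799] ((580.100830078125, -90.45185089111328), 34.33698654174805) [580.30829444 -90.22543632] ((580.2938842773438, -90.42042541503906), (68.52021026611328, 9.75742244720459), 88.85914611816406) 0.0440269169982605
[212 160  38  75 775] ((534.8182983398438, -44.75211715698242), 34.58769989013672) [535.08197154 -43.10219398] ((534.8507080078125, -43.14733123779297), (9.860361099243164, 69.11465454101562), 88.8404541015625) 0.044100235904054874
[ 239  209   69   67 3597] ((512.2369995117188, -92.43417358398438), 30.825963973999023) [512.8700059  -92.15678624] ((512.304443359375, -92.10763549804688), (60.949100494384766, 60.61429214477539), 23.5208740234375) 0.046901353029311754
bar [263 150  77  44 950] ((580.1096801757812, -90.46416473388672), (69.63288879394531, 10.205170631408691), 88.85868072509766) 0.04386383199355509
bar [212 159  39  76 920] ((534.1544799804688, -42.823219299316406), (10.184467315673828, 69.74107360839844), 88.81731414794922) 0.04393466524330575
bar [ 239  209   69   67 1997] ((511.4220886230469, -92.16293334960938), (61.40224838256836, 61.10533905029297), 24.04449462890625) 0.046467484500956835
```

View pics/w1crop.png

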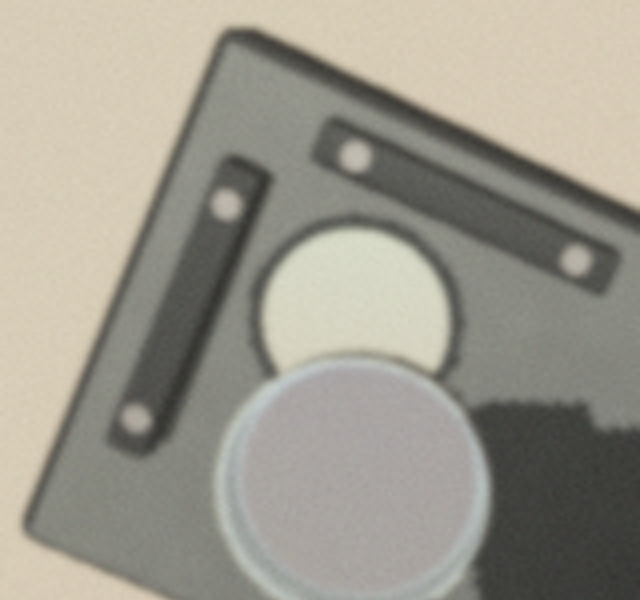

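Emit:
send_rows --targets '[{"rx":0,"ry":0,"rz":0.012,"tx":-0.045,"ty":0.082,"tz":0,"hand":-0.1},{"rx":0,"ry":0,"rz":0.012,"tx":-0.045,"ty":0.082,"tz":0,"hand":-0.1},{"rx":0,"ry":0,"rz":0.012,"tx":-0.045,"ty":0.082,"tz":0.06,"hand":-0.1},{"rx":0,"ry":0,"rz":0.012,"tx":-0.045,"ty":0.082,"tz":0.12,"hand":-0.1},{"rx":0,"ry":0,"rz":0.012,"tx":-0.045,"ty":0.082,"tz":0.175,"hand":-0.1},{"rx":0,"ry":0,"rz":0.012,"tx":-0.045,"ty":0.082,"tz":0.175,"hand":-0.1},{"rx":0,"ry":0,"rz":0.012,"tx":-0.045,"ty":0.082,"tz":0.175,"hand":-0.1}]' --squeeze 20

```text
clock: 2.7
tool_pos: [0.4685, -0.1108, 0.072]
tcp_rot: [[0.396, -0.918, 0.002], [-0.918, -0.396, -0.001], [0.001, -0.001, -1.0]]
contact_force: [0.5, -0.1, 0.3]
opening: 0.0396
```

```bash
cat > g.py <<'E'
from plant import status, vision, bot
import cv2,numpy as np,sys
c=vision.capture("wrist");n=sys.argv[1];cv2.imwrite(f"pics/{n}.png",c["pixels"][:,:,::-1]);np.savez(f"/tmp/{n}.npz",**c)
o=status.get_obs();print(o["clock"],o["tool_pos"].round(4),np.round(o["tcp_rot"],3).tolist(),np.round(o["joint_positions"],2),np.round(o["contact_force"],1))
from h import *
P=cloud(c)
top=(abs(P[...,2]-.047)<.004)&(P[...,0]>.46)&(P[...,0]<.6)&(P[...,1]>-.15)&(P[...,1]<-.03)
k,l,st,ce=cv2.connectedComponentsWithStats(top.astype(np.uint8))
for i in range(1,k):
    if st[i,4]>400:
        ys,xs=np.where(l==i);Q=ray(c,np.c_[xs,ys],.047)[:,:2]*1000
        print(st[i],cv2.minEnclosingCircle(Q.astype(np.float32)),cv2.minAreaRect(Q.astype(np.float32)),np.median(P[l==i][:,2]))
E
python3 g.py w2
```

```text
2.75 [ 0.4692 -0.1107  0.0726] [[0.396, -0.918, 0.004], [-0.918, -0.396, -0.001], [0.002, -0.003, -1.0]] [ 0.35  0.39 -0.3   2.12  0.19  0.65 -1.24] [0.5 0.3 0.9]
[ 199    0   79  158 3350] ((533.7949829101562, -43.63890075683594), 34.0987663269043) ((533.7937622070312, -43.372100830078125), (9.885737419128418, 68.03520965576172), 88.87964630126953) 0.04394014339662122
[ 320    0  142   68 2730] ((577.9996337890625, -93.91629791259766), 30.351516723632812) ((578.6644897460938, -93.92718505859375), (60.318180084228516, 9.806593894958496), 89.06171417236328) 0.043864923255438934
[  254   100   139   140 15213] ((512.2909545898438, -92.16007232666016), 30.777963638305664) ((512.4179077148438, -92.13201904296875), (61.04226303100586, 61.294288635253906), 23.349205017089844) 0.04675145391239391
```

View pics/w2.png

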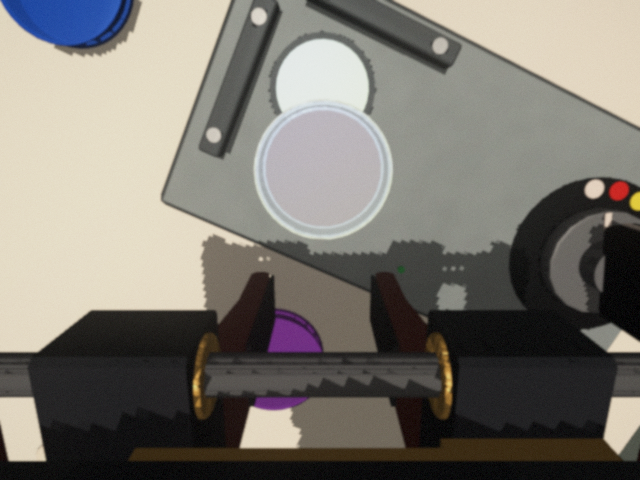

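Emit:
send_rows --targets '[{"rx":0,"ry":0,"rz":0,"tx":0,"ty":0,"tz":0.02,"hand":-0.1},{"rx":0,"ry":0,"rz":0,"tx":0,"ty":0,"tz":0.035,"hand":-0.1},{"rx":0,"ry":0,"rz":0,"tx":0,"ty":0,"tz":0.035,"hand":-0.1},{"rx":0,"ry":0,"rz":0,"tx":0,"ty":-0.006,"tz":0.035,"hand":-0.1},{"rx":0,"ry":0,"rz":0,"tx":0,"ty":-0.012,"tz":0.035,"hand":-0.1},{"rx":0,"ry":0,"rz":0,"tx":0,"ty":-0.016,"tz":0.035,"hand":-0.1},{"rx":0,"ry":0,"rz":0,"tx":0,"ty":-0.02,"tz":0.035,"hand":-0.1},{"rx":0,"ry":0,"rz":0,"tx":0,"ty":-0.024,"tz":0.035,"hand":-0.1}]' --squeeze 20

```text
clock: 3.75
tool_pos: [0.4897, -0.1002, 0.0353]
tcp_rot: [[0.398, -0.918, -0.0], [-0.918, -0.398, -0.0], [-0.0, 0.0, -1.0]]
contact_force: [-0.5, -0.7, -0.2]
opening: 0.0395
```

```bash
python3 g.py w3
```

```text
3.8 [ 0.4904 -0.0999  0.0353] [[0.398, -0.917, 0.001], [-0.917, -0.398, 0.0], [0.0, -0.001, -1.0]] [ 0.3   0.48 -0.27  2.1   0.23  0.59 -1.29] [ 0.7 -0.3 -0.1]
[ 304    9  190  115 5252] ((579.5000610351562, -89.66207122802734), 34.03839111328125) ((579.1016845703125, -89.67265319824219), (67.8736572265625, 9.811797142028809), 89.04642486572266) 0.04391231004631027
[ 179   37   94  191 4870] ((534.4842529296875, -43.153995513916016), 34.0552864074707) ((534.493408203125, -43.241844177246094), (9.730940818786621, 67.8579330444336), 88.90393829345703) 0.04393885285876013
[  239   144   168   194 21775] ((509.2807922363281, -90.54240417480469), 39.72646713256836) ((512.3582763671875, -90.65321350097656), (73.77352905273438, 61.38554763793945), 25.29943084716797) 0.04679288492056152
```

View pics/w3.png

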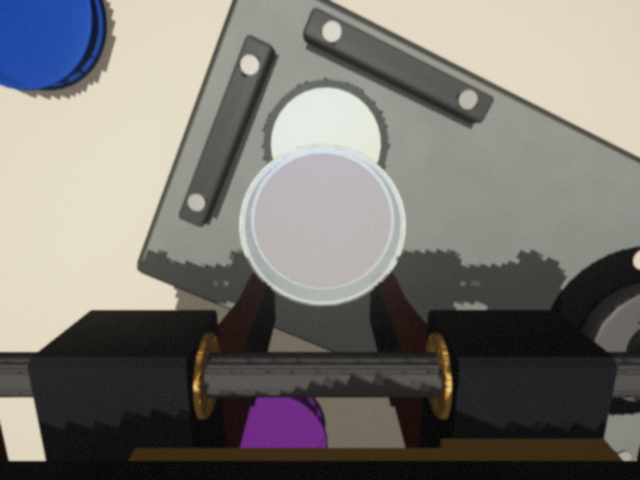

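Emit:
send_rows --targets '[{"rx":0,"ry":0,"rz":0,"tx":0.0,"ty":-0.004,"tz":0,"hand":-0.1},{"rx":0,"ry":0,"rz":0,"tx":0.0005,"ty":-0.007,"tz":0,"hand":-0.1},{"rx":0,"ry":0,"rz":0,"tx":0.001,"ty":-0.01,"tz":0,"hand":-0.1},{"rx":0,"ry":0,"rz":0,"tx":0.001,"ty":-0.013,"tz":0,"hand":-0.1},{"rx":0,"ry":0,"rz":0,"tx":0.0015,"ty":-0.016,"tz":0,"hand":-0.1},{"rx":0,"ry":0,"rz":0,"tx":0.0015,"ty":-0.019,"tz":0,"hand":-0.1},{"rx":0,"ry":0,"rz":0,"tx":0.0015,"ty":-0.021,"tz":0,"hand":-0.1},{"rx":0,"ry":0,"rz":0,"tx":0.0015,"ty":-0.021,"tz":0,"hand":-0.1}]' --squeeze 20

```text
clock: 4.8
tool_pos: [0.5097, -0.0932, 0.0353]
tcp_rot: [[0.398, -0.918, 0.0], [-0.918, -0.398, 0.0], [0.0, -0.0, -1.0]]
contact_force: [-0.8, 0.8, 0.2]
opening: 0.0394
```

```bash
python3 g.py w4
```

```text
4.85 [ 0.5095 -0.0933  0.0353] [[0.398, -0.918, 0.0], [-0.918, -0.398, -0.0], [0.0, -0.0, -1.0]] [ 0.28  0.5  -0.27  2.06  0.23  0.61 -1.31] [-0.  -0.6  0.8]
[ 300   76  184  107 4836] ((580.4595947265625, -89.53156280517578), 34.02292251586914) ((579.7762451171875, -89.49552154541016), (67.87641906738281, 9.67918872833252), 88.86942291259766) 0.043907921358517676
[ 180  102   90  178 4418] ((534.9796142578125, -43.28190231323242), 34.05357360839844) ((534.9970703125, -43.027976989746094), (9.744488716125488, 67.94969940185547), 88.88549041748047) 0.043957786688988504
[  239   143   168   191 21836] ((530.1820068359375, -84.11026000976562), 39.272239685058594) ((532.7597045898438, -83.20429992675781), (72.98106384277344, 61.42920684814453), 23.469993591308594) 0.046780299548142265
```

View pics/w4.png

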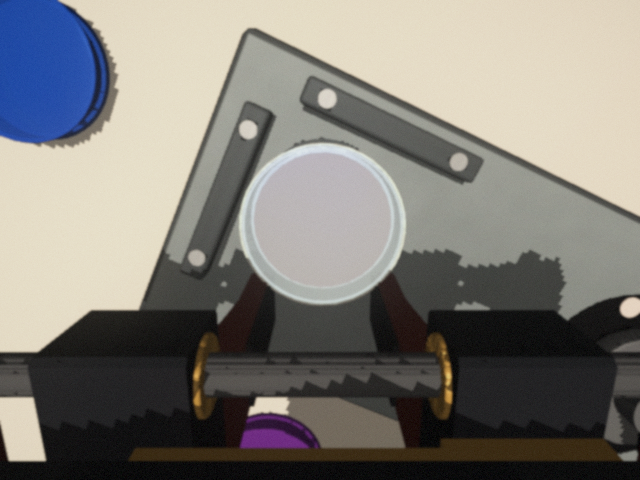

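Emit:
send_rows --targets '[{"rx":0,"ry":0,"rz":0,"tx":0,"ty":-0.002,"tz":0,"hand":-0.1},{"rx":0,"ry":0,"rz":0,"tx":0,"ty":-0.004,"tz":0,"hand":-0.1},{"rx":0,"ry":0,"rz":0,"tx":0,"ty":-0.006,"tz":0,"hand":-0.1},{"rx":0,"ry":0,"rz":0,"tx":0,"ty":-0.007,"tz":0,"hand":-0.1},{"rx":0,"ry":0,"rz":0,"tx":0,"ty":-0.0075,"tz":0,"hand":-0.1},{"rx":0,"ry":0,"rz":0,"tx":0,"ty":-0.008,"tz":0,"hand":-0.1},{"rx":0,"ry":0,"rz":0,"tx":0,"ty":-0.008,"tz":0,"hand":-0.1}]' --squeeze 20

```text
clock: 5.72
tool_pos: [0.5168, -0.0902, 0.0353]
tcp_rot: [[0.397, -0.918, 0.0], [-0.918, -0.397, -0.0], [0.0, -0.0, -1.0]]
contact_force: [-0.1, -1.2, -0.3]
opening: 0.0393
```

```bash
python3 g.py w5
```

```text
5.775 [ 0.5168 -0.0901  0.0353] [[0.397, -0.918, 0.0], [-0.918, -0.397, -0.0], [0.0, -0.0, -1.0]] [ 0.27  0.51 -0.27  2.04  0.23  0.62 -1.31] [ 0.8 -0.7 -0.3]
[  182   100   300   235 30700] ((542.5655517578125, -80.60969543457031), 58.939964294433594) ((541.5027465820312, -80.3677978515625), (84.30134582519531, 87.14952087402344), 88.75942993164062) 0.04645554412809068
```

Emit:
send_rows --targets '[{"rx":0,"ry":0,"rz":0,"tx":0,"ty":-0.0005,"tz":0,"hand":-0.1},{"rx":0,"ry":0,"rz":0,"tx":0,"ty":-0.001,"tz":0,"hand":-0.1},{"rx":0,"ry":0,"rz":0,"tx":0,"ty":-0.001,"tz":0,"hand":-0.1}]' --squeeze 20

```text
clock: 6.15
tool_pos: [0.5176, -0.0898, 0.0352]
tcp_rot: [[0.397, -0.918, -0.0], [-0.918, -0.397, -0.0], [-0.0, 0.0, -1.0]]
contact_force: [-0.3, -1.1, -0.5]
opening: 0.0393
```

```bash
python3 g.py w6; python3 -c "
import cv2
a=cv2.imread('pics/w6.png')[60:330,150:500];cv2.imwrite('pics/w6c.png',cv2.resize(a,None,fx=2.2,fy=2.2,interpolation=cv2.INTER_CUBIC))"
```

```text
6.2 [ 0.5177 -0.0898  0.0352] [[0.397, -0.918, -0.0], [-0.918, -0.397, -0.0], [-0.0, 0.0, -1.0]] [ 0.27  0.51 -0.27  2.04  0.23  0.62 -1.31] [-0.9  0.2  0.4]
[  182   103   300   235 30576] ((542.6878662109375, -80.522216796875), 59.0069465637207) ((541.8960571289062, -80.39261627197266), (84.34076690673828, 86.2805404663086), 88.7911376953125) 0.04646290932302399
```

View pics/w6c.png

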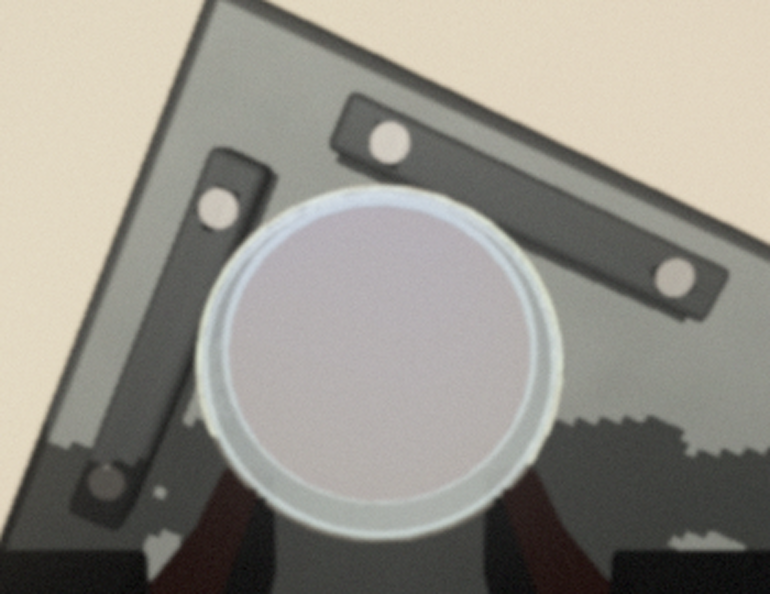

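Emit:
send_rows --targets '[{"rx":0,"ry":0,"rz":0,"tx":0,"ty":-0.0005,"tz":0,"hand":-0.1},{"rx":0,"ry":0,"rz":0,"tx":0,"ty":-0.001,"tz":0,"hand":-0.1},{"rx":0,"ry":0,"rz":0,"tx":0,"ty":-0.0015,"tz":0,"hand":-0.1},{"rx":0,"ry":0,"rz":0,"tx":0,"ty":-0.0015,"tz":0,"hand":-0.1}]' --squeeze 20

```text
clock: 6.7
tool_pos: [0.5181, -0.0895, 0.035]
tcp_rot: [[0.397, -0.918, -0.002], [-0.918, -0.397, -0.0], [-0.0, 0.002, -1.0]]
contact_force: [-4.7, -1.5, 2.1]
opening: 0.0396
```

```bash
cat > d.py <<'E'
import sys,numpy as np,cv2
from h import *
from scipy.optimize import least_squares
for n in sys.argv[1:]:
    c=dict(np.load(f"/tmp/{n}.npz"));P=cloud(c);v=c["pixels"].max(-1)
    m=(P[...,2]>.0455)&(P[...,2]<.0485)&(v>120)&(np.hypot(P[...,0]-.54,P[...,1]+.08)<.06)
    m=cv2.morphologyEx(m.astype(np.uint8),cv2.MORPH_OPEN,np.ones((3,3),np.uint8))
    cs,_=cv2.findContours(m,cv2.RETR_EXTERNAL,cv2.CHAIN_APPROX_NONE);k=max(cs,key=cv2.contourArea)[:,0]
    Q=ray(c,k,.047)[:,:2]*1000
    f=least_squares(lambda p:np.hypot(*(Q-p[:2]).T)-p[2],[545,-78,30],loss="soft_l1")
    O=np.array([527.1,-149.6]);a=np.radians(-1.15);R=np.array([[np.cos(a),-np.sin(a)],[np.sin(a),np.cos(a)]])
    print(n,f.x.round(2),"stage",(R.T@(f.x[:2]-O)).round(2),"rms",np.sqrt(np.mean(f.fun**2)).round(2))
E
python3 g.py w7; python3 d.py w2 w4 w5 w6 w7
```

```text
6.75 [ 0.5181 -0.0894  0.035 ] [[0.397, -0.918, -0.002], [-0.918, -0.397, -0.0], [-0.0, 0.002, -1.0]] [ 0.27  0.51 -0.27  2.04  0.23  0.62 -1.32] [-4.9 -0.8  1.9]
[  182   105   300   232 30519] ((542.8565063476562, -80.32840728759766), 58.9516487121582) ((542.2015991210938, -80.38397979736328), (84.32089233398438, 85.75997924804688), 88.78199768066406) 0.04644889374441766
w2 [512.47 -92.09  30.23] stage [-15.78  57.21] rms 0.47
w4 [538.36 -80.72  30.28] stage [ 9.87 69.09] rms 0.33
w5 [545.36 -77.68  30.21] stage [16.81 72.27] rms 0.35
w6 [546.11 -77.46  30.22] stage [17.56 72.51] rms 0.38
w7 [546.19 -77.32  30.24] stage [17.63 72.65] rms 0.35
```

Emit:
send_rows --targets '[{"rx":0,"ry":0,"rz":0,"tx":-0.0005,"ty":0,"tz":0,"hand":-0.1},{"rx":0,"ry":0,"rz":0,"tx":-0.001,"ty":-0.0003,"tz":0,"hand":-0.1},{"rx":0,"ry":0,"rz":0,"tx":-0.0015,"ty":-0.0005,"tz":0,"hand":-0.1},{"rx":0,"ry":0,"rz":0,"tx":-0.0015,"ty":-0.0005,"tz":0,"hand":-0.1}]' --squeeze 20

```text
clock: 7.25
tool_pos: [0.518, -0.0888, 0.035]
tcp_rot: [[0.396, -0.918, -0.002], [-0.918, -0.396, -0.001], [0.0, 0.002, -1.0]]
contact_force: [-4.7, -4.1, 1.4]
opening: 0.0397
```

```bash
python3 g.py w8; python3 d.py w8
```

```text
7.3 [ 0.5181 -0.0888  0.035 ] [[0.396, -0.918, -0.002], [-0.918, -0.396, -0.001], [0.0, 0.002, -1.0]] [ 0.27  0.51 -0.27  2.04  0.23  0.62 -1.32] [-4.8 -3.1  1.5]
[  184   105   300   233 30465] ((542.5745239257812, -80.58662414550781), 59.04695129394531) ((541.9970703125, -80.34161376953125), (84.34925079345703, 86.22065734863281), 88.77525329589844) 0.046457174886459035
w8 [546.11 -76.89  30.25] stage [17.55 73.08] rms 0.36
```

Emit:
send_rows --targets '[{"rx":0,"ry":0,"rz":0,"tx":0,"ty":0.005,"tz":0,"hand":-0.1},{"rx":0,"ry":0,"rz":0,"tx":0,"ty":0.03,"tz":0,"hand":-0.1},{"rx":0,"ry":0,"rz":0,"tx":0,"ty":0.03,"tz":-0.05,"hand":-0.1},{"rx":0,"ry":0,"rz":0,"tx":0,"ty":0.03,"tz":-0.11,"hand":-0.1},{"rx":0,"ry":0,"rz":-0.05,"tx":0.04,"ty":0.06,"tz":-0.15,"hand":-0.1},{"rx":0,"ry":0,"rz":-0.1,"tx":0.09,"ty":0.09,"tz":-0.165,"hand":0},{"rx":0,"ry":0,"rz":-0.1,"tx":0.14,"ty":0.12,"tz":-0.165,"hand":0.1},{"rx":0,"ry":0,"rz":-0.1,"tx":0.14,"ty":0.12,"tz":-0.165,"hand":0.1}]' --squeeze 20

```text
clock: 8.3
tool_pos: [0.464, -0.2689, 0.2009]
tcp_rot: [[0.48, -0.877, 0.003], [-0.877, -0.48, -0.003], [0.004, -0.001, -1.0]]
contact_force: [0.3, 0.5, -0.2]
opening: 0.0482
```

```bash
python3 g.py w9; python3 d.py w9
```

```text
8.35 [ 0.4647 -0.2656  0.2006] [[0.484, -0.875, 0.002], [-0.875, -0.484, -0.001], [0.002, -0.001, -1.0]] [ 0.63  0.29 -0.27  1.9   0.09  0.96 -0.75] [1.1 0.7 0.2]
[  91    0   83   30 1831] ((533.987548828125, -83.80921936035156), 27.798112869262695) ((526.3655395507812, -87.99466705322266), (18.002519607543945, 55.59267044067383), 28.7721004486084) 0.04675228172843532
w9 [541.08 -81.49  23.86] stage [12.61 68.37] rms 6.44
```

View pics/w9.png

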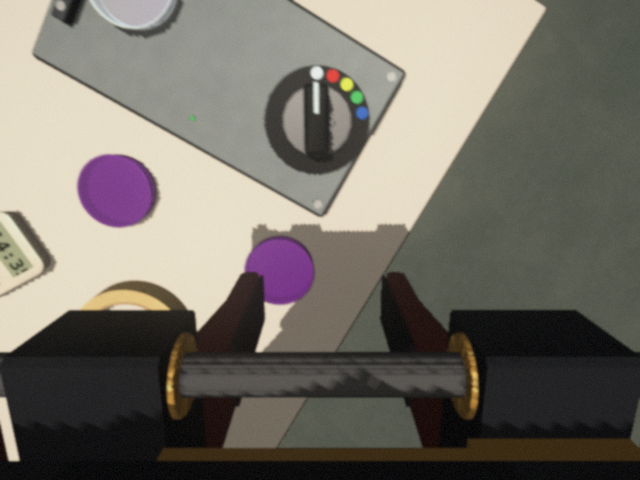

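```bash
python3 - <<'E'
from plant import vision
import numpy as np,cv2
from h import *
c=dict(np.load("/tmp/w9.npz"));P=cloud(c)
near=np.hypot(P[...,0]-.526,P[...,1]+.232)<.05
m=(near&(P[...,2]>.082)&(P[...,2]<.094)).astype(np.uint8)
ys,xs=np.where(m);print(m.sum(),np.median(P[m>0][:,2]))
Q=ray(c,np.c_[xs,ys],.088)[:,:2]*1000;print("bar",cv2.minAreaRect(Q.astype(np.float32)),Q.mean(0))
m=near&(P[...,2]>.038)&(P[...,2]<.048)
print(m.sum(),np.median(P[m][:,2]))
# black dial: dark pixels around
v=c["pixels"].max(-1);u=cv2.inRange(c["pixels"],(0,0,0),(70,70,70));z=P[...,2]
m=((np.hypot(P[...,0]-.526,P[...,1]+.232)<.05)&(z>.029)&(z<.039)&(v<75)).astype(np.uint8)
cs,_=cv2.findContours(m,cv2.RETR_EXTERNAL,cv2.CHAIN_APPROX_NONE);k=max(cs,key=cv2.contourArea)
zz=np.median(P[m>0][:,2]);Q=ray(c,k[:,0],zz)[:,:2]*1000;print("dial",zz,cv2.fitEllipse(Q.astype(np.float32)),cv2.minEnclosingCircle(Q.astype(np.float32)))
t=vision.capture("top");np.savez("/tmp/top1.npz",**t);P=cloud(t)
a=cv2.resize(t["pixels"][170:270,295:445],None,fx=5,fy=5,interpolation=cv2.INTER_CUBIC);cv2.imwrite("pics/top1c.png",a[:,:,::-1])
E
python3 d.py top0 top1
```

```text
1786 0.08762293934053017
bar ((525.5206909179688, -231.97467041015625), (43.80501937866211, 15.760562896728516), 28.99694061279297) [ 525.62227232 -232.0710984 ]
2056 0.043769073528800884
dial 0.03247824507116026 ((522.4064331054688, -230.92813110351562), (64.83465576171875, 73.33011627197266), 169.6754913330078) ((524.8622436523438, -231.76600646972656), 39.378684997558594)
top0 [ 497.95 -107.15    2.38] stage [-30.    41.86] rms 0.41
top1 [546.09 -85.87   2.92] stage [17.7 64.1] rms 0.6
```

View pics/top1c.png

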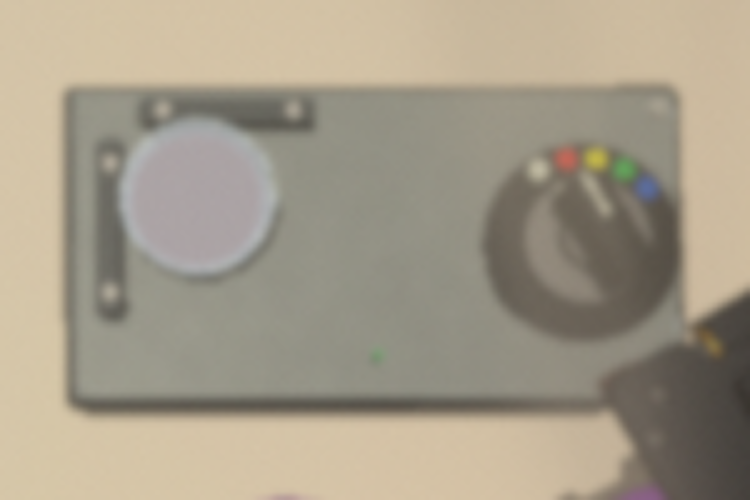

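Emit:
send_rows --targets '[{"rx":0,"ry":0,"rz":0,"tx":0,"ty":-0.05,"tz":0,"hand":0.4},{"rx":0,"ry":0,"rz":0,"tx":0,"ty":-0.0695,"tz":0.02,"hand":0.4},{"rx":0,"ry":0,"rz":0,"tx":0,"ty":-0.0695,"tz":0.05,"hand":0.4},{"rx":0,"ry":0,"rz":0,"tx":0,"ty":-0.0695,"tz":0.08,"hand":0.4},{"rx":0,"ry":0,"rz":0,"tx":0,"ty":-0.0695,"tz":0.09,"hand":0.4},{"rx":0,"ry":0,"rz":0,"tx":0,"ty":-0.0695,"tz":0.09,"hand":0.4},{"rx":0,"ry":0,"rz":0,"tx":0,"ty":-0.0695,"tz":0.09,"hand":0.4}]' --squeeze 20

```text
clock: 9.28
tool_pos: [0.5263, -0.2297, 0.1115]
tcp_rot: [[0.488, -0.873, 0.002], [-0.873, -0.488, -0.001], [0.002, -0.002, -1.0]]
contact_force: [-0.2, 0.7, -0.3]
opening: 0.0616
```

```bash
python3 g.py w10
```

```text
9.325 [ 0.5262 -0.2299  0.1116] [[0.487, -0.873, 0.002], [-0.873, -0.487, -0.001], [0.002, -0.002, -1.0]] [ 0.51  0.46 -0.27  1.89  0.16  0.82 -0.9 ] [0.2 0.1 0.1]
[    0     0   199   142 16120] ((544.7223510742188, -87.40618133544922), 54.78486633300781) ((551.587890625, -84.74776458740234), (69.73038482666016, 96.24623107910156), 15.200679779052734) 0.04652488466078368
```

View pics/w10.png

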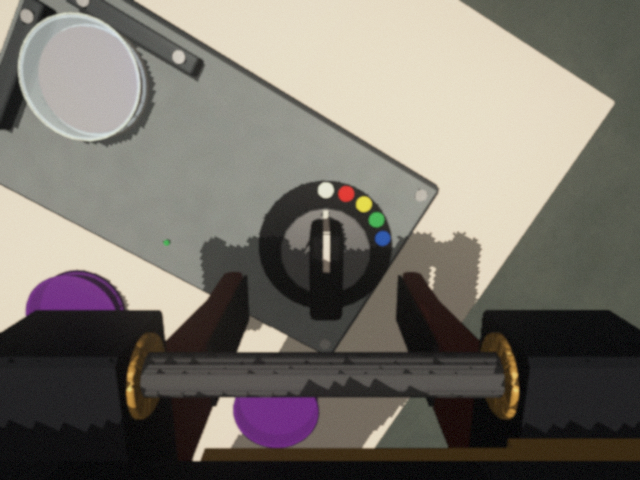

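Emit:
send_rows --targets '[{"rx":0,"ry":0,"rz":0,"tx":0.0015,"ty":0.0015,"tz":0.02,"hand":0.4},{"rx":0,"ry":0,"rz":0,"tx":0.0015,"ty":0.0015,"tz":0.045,"hand":0.4},{"rx":0,"ry":0,"rz":0,"tx":0.0015,"ty":0.0015,"tz":0.0565,"hand":0.4},{"rx":0,"ry":0,"rz":0,"tx":0.0015,"ty":0.0015,"tz":0.0565,"hand":0.4},{"rx":0,"ry":0,"rz":0,"tx":0.0015,"ty":0.0015,"tz":0.0565,"hand":0.4}]' --squeeze 45

```text
clock: 9.95
tool_pos: [0.5254, -0.2321, 0.0548]
tcp_rot: [[0.487, -0.873, 0.002], [-0.873, -0.487, -0.001], [0.001, -0.001, -1.0]]
contact_force: [-0.8, -0.3, 1.0]
opening: 0.0614
```

```bash
python3 g.py w11
```

```text
10.0 [ 0.5254 -0.2322  0.0548] [[0.487, -0.873, 0.002], [-0.873, -0.487, -0.001], [0.001, -0.001, -1.0]] [ 0.5   0.54 -0.25  1.92  0.19  0.71 -0.92] [0.  0.3 0.4]
[   0    0   77  141 8938] ((545.920654296875, -90.5936508178711), 27.888301849365234) ((547.70947265625, -95.75777435302734), (53.611610412597656, 28.3863468170166), 18.307268142700195) 0.04675015417784115
[  56    0   97   51 1804] ((579.7756958007812, -109.8548583984375), 17.678163528442383) ((579.720703125, -109.99433898925781), (34.51994323730469, 9.649816513061523), 88.84456634521484) 0.04398215132567247
```

View pics/w11.png

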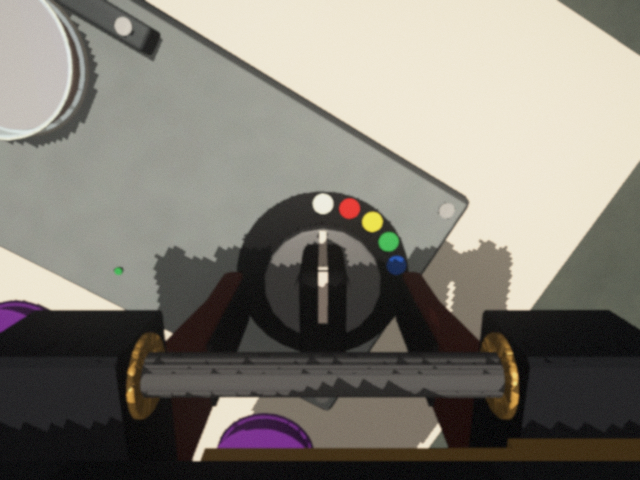

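Fingers straddle the bar (column 323) centrally between them. Close.

Emit:
send_rows --targets '[{"rx":0,"ry":0,"rz":0,"tx":0,"ty":0,"tz":0,"hand":-0.2},{"rx":0,"ry":0,"rz":0,"tx":0,"ty":0,"tz":0,"hand":-0.5},{"rx":0,"ry":0,"rz":0,"tx":0,"ty":0,"tz":0,"hand":-1},{"rx":0,"ry":0,"rz":0,"tx":0,"ty":0,"tz":0,"hand":-1},{"rx":0,"ry":0,"rz":0,"tx":0,"ty":0,"tz":0,"hand":-1},{"rx":0,"ry":0,"rz":0,"tx":0,"ty":0,"tz":0,"hand":-1}]' --squeeze 45

```text
clock: 10.75
tool_pos: [0.5249, -0.2324, 0.0539]
tcp_rot: [[0.487, -0.873, 0.001], [-0.873, -0.487, -0.001], [0.001, -0.0, -1.0]]
contact_force: [2.2, -2.5, -0.6]
opening: 0.021
```

```bash
python3 g.py w12; python3 -c "
from plant import status
print(status.get_obs()['ft_torque'],status.get_obs()['opening'])"
```

```text
10.8 [ 0.5249 -0.2324  0.0539] [[0.487, -0.874, 0.001], [-0.874, -0.487, -0.001], [0.001, -0.0, -1.0]] [ 0.5   0.54 -0.25  1.92  0.19  0.71 -0.93] [ 1.4 -1.7 -1.4]
[   0    0   75  140 8617] ((545.9569091796875, -90.91754150390625), 27.62326431274414) ((547.6502075195312, -96.19761657714844), (52.85770797729492, 27.459407806396484), 18.257675170898438) 0.04676708275917904
[  58    0   93   49 1695] ((578.9066162109375, -110.88615417480469), 16.919904708862305) ((579.7265625, -110.89623260498047), (33.009063720703125, 9.607200622558594), 89.29561614990234) 0.043965800627056545
[-0.60474231 -0.3860699   0.0173875 ] 0.020576440265540695
```

View pics/w12.png

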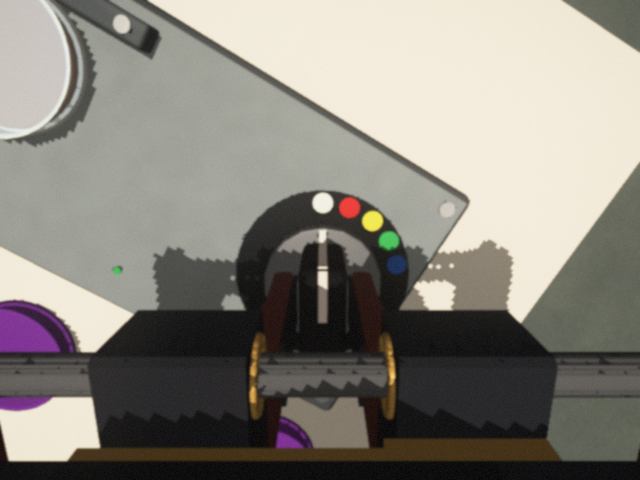

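Emit:
send_rows --targets '[{"rx":0,"ry":0,"rz":0,"tx":0,"ty":0,"tz":0,"hand":-1},{"rx":0,"ry":0,"rz":0,"tx":0,"ty":0,"tz":0,"hand":-1},{"rx":0,"ry":0,"rz":0,"tx":0,"ty":0,"tz":0,"hand":-1},{"rx":0,"ry":0,"rz":0,"tx":0,"ty":0,"tz":0,"hand":-1}]' --squeeze 45

```text
clock: 11.3
tool_pos: [0.5249, -0.2324, 0.0539]
tcp_rot: [[0.487, -0.873, 0.001], [-0.873, -0.487, -0.001], [0.001, -0.0, -1.0]]
contact_force: [2.2, -4.7, -3.1]
opening: 0.0213
```

Emit:
send_rows --targets '[{"rx":0,"ry":0,"rz":0.05,"tx":0,"ty":0,"tz":0,"hand":-1},{"rx":0,"ry":0,"rz":0.1,"tx":0,"ty":0,"tz":0,"hand":-1},{"rx":0,"ry":0,"rz":0.15,"tx":0,"ty":0,"tz":0,"hand":-1},{"rx":0,"ry":0,"rz":0.2,"tx":0,"ty":0,"tz":0,"hand":-1},{"rx":0,"ry":0,"rz":0.25,"tx":0,"ty":0,"tz":0,"hand":-1},{"rx":0,"ry":0,"rz":0.3,"tx":0,"ty":0,"tz":0,"hand":-1},{"rx":0,"ry":0,"rz":0.35,"tx":0,"ty":0,"tz":0,"hand":-1},{"rx":0,"ry":0,"rz":0.35,"tx":0,"ty":0,"tz":0,"hand":-1}]' --squeeze 45

```text
clock: 12.3
tool_pos: [0.5247, -0.2319, 0.0538]
tcp_rot: [[0.159, -0.987, 0.0], [-0.987, -0.159, -0.0], [0.0, -0.0, -1.0]]
contact_force: [0.6, -3.6, -0.9]
opening: 0.0212
```

```bash
python3 g.py w13; python3 -c "
from plant import status
print(status.get_obs()['ft_torque'],status.get_obs()['opening'])"
```

```text
12.35 [ 0.5247 -0.2319  0.0539] [[0.159, -0.987, 0.0], [-0.987, -0.159, -0.0], [0.0, -0.0, -1.0]] [ 0.43  0.53 -0.16  1.92  0.13  0.7  -1.21] [ 1.3 -3.7 -1.1]
[   0   91   79   39 1709] ((579.6329345703125, -112.53215026855469), 15.321680068969727) ((579.8372802734375, -112.71603393554688), (29.750402450561523, 9.733757019042969), 88.79109191894531) 0.043975349588233875
[   0  128   34  121 2753] ((545.905517578125, -96.83195495605469), 24.763431549072266) ((545.7020263671875, -103.42898559570312), (13.20036506652832, 49.52666091918945), 88.2330093383789) 0.04666997386269675
[-0.65837233 -0.37441263 -0.05121301] 0.021035985838508565
```

View pics/w13.png

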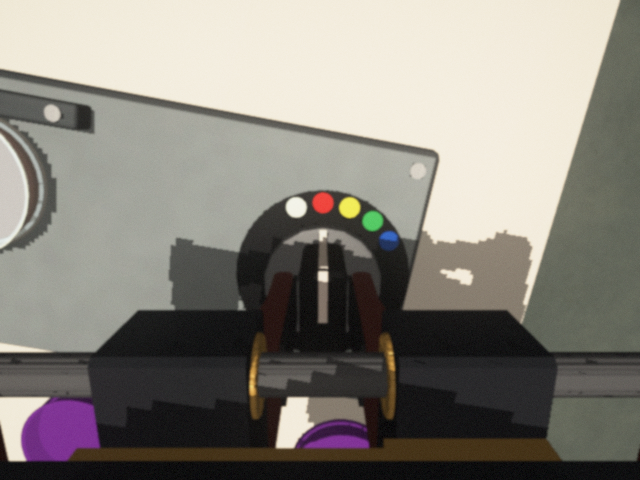

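Emit:
send_rows --targets '[{"rx":0,"ry":0,"rz":0.05,"tx":0,"ty":0,"tz":0,"hand":-1},{"rx":0,"ry":0,"rz":0.1,"tx":0,"ty":0,"tz":0,"hand":-1},{"rx":0,"ry":0,"rz":0.15,"tx":0,"ty":0,"tz":0,"hand":-1},{"rx":0,"ry":0,"rz":0.2,"tx":0,"ty":0,"tz":0,"hand":-1},{"rx":0,"ry":0,"rz":0.25,"tx":0,"ty":0,"tz":0,"hand":-1},{"rx":0,"ry":0,"rz":0.3,"tx":0,"ty":0,"tz":0,"hand":-1},{"rx":0,"ry":0,"rz":0.35,"tx":0,"ty":0,"tz":0,"hand":-1},{"rx":0,"ry":0,"rz":0.35,"tx":0,"ty":0,"tz":0,"hand":-1}]' --squeeze 45

```text
clock: 13.35
tool_pos: [0.5247, -0.2313, 0.0538]
tcp_rot: [[-0.189, -0.982, -0.0], [-0.982, 0.189, 0.001], [-0.001, 0.0, -1.0]]
contact_force: [1.7, -1.1, 0.7]
opening: 0.0208
```

```bash
python3 g.py w14; python3 -c "
from plant import status
print(status.get_obs()['ft_torque'],status.get_obs()['opening'])"
```

```text
13.4 [ 0.5247 -0.2313  0.0538] [[-0.188, -0.982, -0.0], [-0.982, 0.188, 0.001], [-0.001, 0.0, -1.0]] [ 0.36  0.53 -0.07  1.93  0.06  0.69 -1.5 ] [ 1.7 -1.   0.3]
[  0 200  52  30 998] ((579.3916015625, -117.19464111328125), 11.833427429199219) ((579.6552734375, -117.28496551513672), (22.316970825195312, 9.6090669631958), 88.22089385986328) 0.0439758112426486
[   0  251   41  101 3036] ((544.2147216796875, -94.41204833984375), 23.768993377685547) ((541.3526611328125, -101.57830810546875), (17.182435989379883, 47.50566864013672), 68.22914123535156) 0.04673481140685781
[-0.18057758 -0.32082051 -0.04967818] 0.021187164151620693
```

View pics/w14.png

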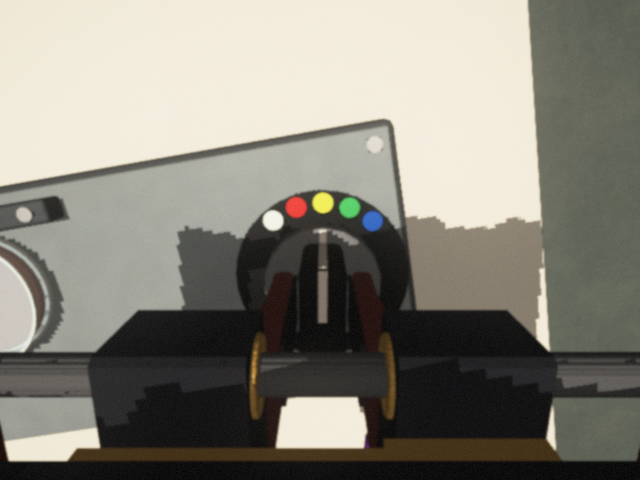

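Pointer is at yellow (column 323). One more click.

Emit:
send_rows --targets '[{"rx":0,"ry":0,"rz":0.05,"tx":0,"ty":0,"tz":0,"hand":-1},{"rx":0,"ry":0,"rz":0.1,"tx":0,"ty":0,"tz":0,"hand":-1},{"rx":0,"ry":0,"rz":0.15,"tx":0,"ty":0,"tz":0,"hand":-1},{"rx":0,"ry":0,"rz":0.2,"tx":0,"ty":0,"tz":0,"hand":-1},{"rx":0,"ry":0,"rz":0.25,"tx":0,"ty":0,"tz":0,"hand":-1},{"rx":0,"ry":0,"rz":0.3,"tx":0,"ty":0,"tz":0,"hand":-1},{"rx":0,"ry":0,"rz":0.35,"tx":0,"ty":0,"tz":0,"hand":-1},{"rx":0,"ry":0,"rz":0.35,"tx":0,"ty":0,"tz":0,"hand":-1}]' --squeeze 45

```text
clock: 14.4
tool_pos: [0.5249, -0.2308, 0.0538]
tcp_rot: [[-0.513, -0.858, 0.0], [-0.858, 0.513, 0.001], [-0.001, 0.0, -1.0]]
contact_force: [1.7, 1.3, 0.8]
opening: 0.021
```

Emit:
send_rows --targets '[{"rx":0,"ry":0,"rz":0,"tx":0,"ty":0,"tz":0,"hand":-1},{"rx":0,"ry":0,"rz":0,"tx":0,"ty":0,"tz":0,"hand":-1},{"rx":0,"ry":0,"rz":0,"tx":0,"ty":0,"tz":0,"hand":-1},{"rx":0,"ry":0,"rz":0,"tx":0,"ty":0,"tz":0,"hand":-1}]' --squeeze 45

```text
clock: 14.9
tool_pos: [0.5249, -0.2309, 0.0538]
tcp_rot: [[-0.514, -0.858, 0.0], [-0.858, 0.514, 0.001], [-0.001, 0.0, -1.0]]
contact_force: [1.5, 4.9, 2.1]
opening: 0.021
```

```bash
python3 g.py w15; python3 - <<'E'
from plant import status,vision
import cv2,numpy as np
o=status.get_obs();print(o['ft_torque'],o['opening'],abs(o['joint_velocities']).max())
for n,(a,b,d,e),f in(("top",(170,270,295,445),5),("scene",(255,385,280,385),4.5)):
    t=vision.capture(n);np.savez(f"/tmp/{n}2.npz",**t)
    cv2.imwrite(f"pics/{n}2c.png",cv2.resize(t["pixels"][a:b,d:e],None,fx=f,fy=f,interpolation=cv2.INTER_CUBIC)[:,:,::-1])
E
```

```text
14.95 [ 0.5249 -0.2309  0.0538] [[-0.514, -0.858, 0.0], [-0.858, 0.514, 0.001], [-0.001, 0.0, -1.0]] [ 0.29  0.53  0.02  1.93 -0.02  0.68 -1.79] [3.4 4.1 2.4]
[   0  295   59   51 1212] ((578.2393188476562, -112.0428466796875), 16.91697883605957) ((579.509033203125, -112.19953918457031), (33.555267333984375, 9.661460876464844), 88.98951721191406) 0.04397103294513524
[   0  398   86   63 4763] ((531.1165161132812, -82.83131408691406), 26.25385093688965) ((530.9566650390625, -83.09846496582031), (40.653926849365234, 34.34117889404297), 59.09938049316406) 0.046818005493987735
[ 1.23395728 -0.58138225 -0.00896321] 0.020768832178155523 0.0011815759689689763
```

View pics/w15.png

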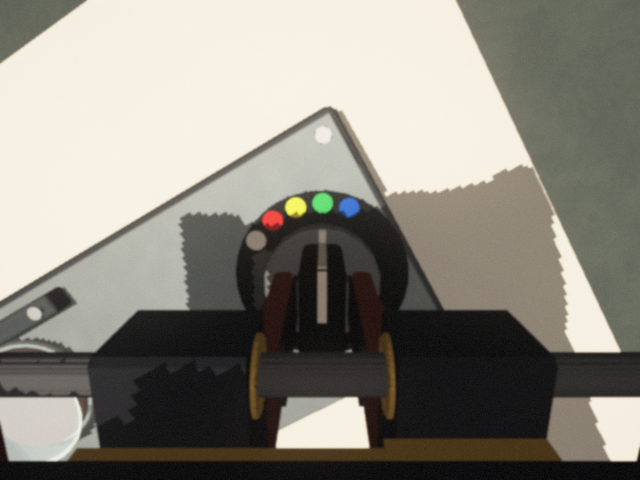

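View pics/top2c.png

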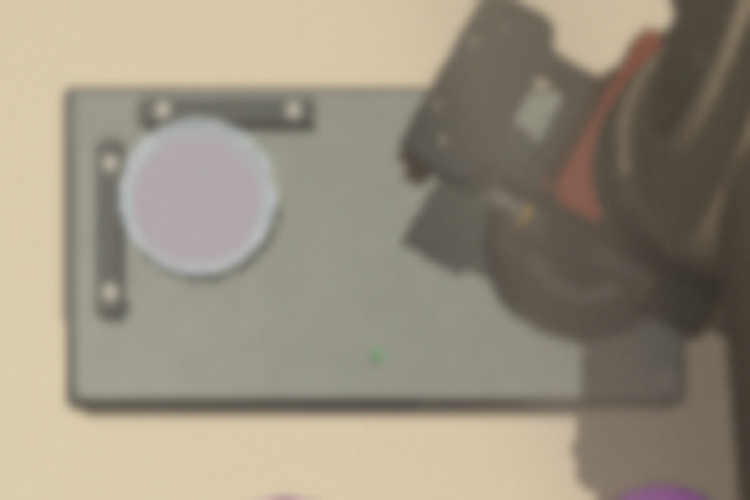

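View pics/scene2c.png

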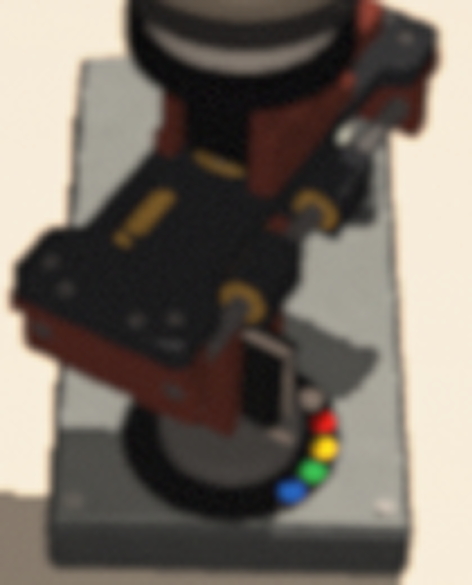

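```bash
python3 - <<'E'
from plant import bot
print(bot.sign_off())
E
```

```text
the job is handed in; nothing more can be done
None
```

I handed the job in at about 15 s of the 53 s allowed, with the dish against both stops and the gripper still holding the knob at the third click. Sign-off reported no verdict.

- **Dish:** I pushed it flat across the deck with the two fingers as a cradle until both stops pushed back: about 5 N along −x and 3–4 N along −y. A circle fit then put its centre at stage (17.6, 73.1) mm, against the nest at (17, 72). That 1.2 mm gap is within the calibration error. After I backed away and again after the knob was turned, it sat at the same pixel in the top view.
- **Knob:** I gripped the bar with 45 N and turned it clockwise in three steps of about 20°. The wrist camera showed the pointer on red, then yellow, then green. The tool turned 60.1° in all, so the knob should be at about 1.05 rad, at rest.
- **Spare dish:** I never moved near it, but I did not measure its position again at the end.
- **One reading that disagreed:** the gripper opening read 21 mm on the 16 mm bar. It stayed steady, and the knob followed the tool through all three clicks, so I took the grip as sound.

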